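# Find the rocking corner of a jig plate and press its shim flat

### The arm

A 6-joint arm with a two-finger parallel gripper is mounted at the origin on the work surface. World frame = base frame: x ahead of the robot, y to its left, z up, the work surface at z = 0. Lengths are in mm, angles in degrees, forces in N, time in s.
With the tool pointing down it reaches from about 300 to 750 mm from the base axis. Payload 8.5 kg.
Tool frame: the origin (TCP) lies between the finger pads; the fingertips stand 19 mm ahead of it and the grasp point (between the pads) is the TCP (arm.nose_length is the distance from the TCP to the fingertips, in mm); z points along the fingers, y is the line along which they close (so a half turn about z gives the same grasp; the last joint's range is limited). The gripper opens to 88 mm and grips with 3 to 60 N. Pads are 18 mm wide; open, the fingers measure 123 mm over their backs; the gripper's body (75 mm by 187 mm) begins 45 mm behind the grasp point.
Start: joints at [-78.57, 21.807, 74.336, -0, 83.858, -12.336], TCP at [221.646, -503.342, 222.048] pointing down, gripper open.
Joint ranges: [-178.18, 178.18], [-50.72, 133.34], [12.68, 142.11], [-81.47, 261.47], [9.98, 163.14], [-165.26, 165.26]. Speed limits (degrees/s): [136.94, 136.94, 180, 180, 180, 180].

### API

Orientations are given as [roll, pitch, yaw] about the fixed x, y, z axes, in that order (R = Rz(yaw) Ry(pitch) Rx(roll)).
In Python, from plant import arm, grab_frame, camera_model gives the robot as it stands. Calls block until the motion is done:
- arm.movep(position, orientation): joint-space move of the TCP to a pose.
- arm.move_l(position, rotation=None, feed=150, contact_N=None): straight line of the TCP; rotation=None keeps the orientation; feed is the mean speed in mm/s. With contact_N (N) it stops when the force on the tool has changed by that much, and returns True; else False.
- arm.movej(angles): joint-space move.
- arm.gripper_open() and arm.clamp(): open the fingers fully, or close them until they stop; the grip force is fixed at half the most.
- arm.sleep(seconds).
- arm.inverse_kinematics(position, orientation): joint angles nearest the present ones, or None.
- arm.get_state(): the state.
- grab_frame(name): name is "side" or "top" or "wrist"; returns the picture (480x640x3 uint8, red, green, blue); there is no depth.
- camera_model(name): a dict with "mtx" (3x3 intrinsics, pixels), "extrinsics" (4x4, takes a point from world to camera coordinates); the wrist camera has in their place "hand_eye" (4x4, takes a point from camera to tool coordinates, whose origin is the TCP and whose axes are the flange's). Camera axes: x right, y down, z forward; pixel columns grow to the right and rows downward; lengths in mm; the calibration is good to about 2 mm. A picture is of the moment at which its call begins: read the wrist's pose just before it. camera_model takes no time and is no camera call.
A pose or a line that the arm cannot do raises arm.MotionError and nothing moves.
- arm.job_done(): hands the job in; it is judged then, once.
The state is a dict: "t": time; "joint_pos": joint angles; "dq": joint speeds; "effort": joint torques, N m; "ee_pos": TCP position; "tool_rot": TCP orientation; "force": force on the tool from outside, world axes, zero at the start; "torque": the same for the moment, N m; "width": finger opening in mm; "finger_force": force on a finger pad.
Only numpy, scipy, OpenCV 4.12 (cv2) and the standard library are available. Lean on these libraries where they do the work, as an engineer would, in place of code of your own. Each camera call takes 0.05 s, during which the arm holds its last target. There are 200 camera calls.

### The job

The drilling-jig plate on the workbench rocks at one of its four corners. Press down on the plate's corners with the fingertips until you find the one that gives under the finger and springs back, then press that corner's shim tab down fully flat. Leave the other three tabs up, do not grip, lift or shove the plate, leave the things around it where they are, and finish clear of everything.

Things in the scene. Friction and masses are not known exactly. Their poses are not given: they have to be found in the camera images.
- plate: Loose flat aluminium jig plate, 170 (its x) x 138 (its y) x 12 mm, 1.2 kg, lying level on four hidden feet, three solid and one springy, alike from outside. Origin: centre of its underside, 34.5 mm above the table; top face at 46.5 mm. Its x axis points away from the robot within 0.3 rad. A dark drill block 30 (x) x 74 (y) mm stands on its middle, to 32 mm above the top face.
- corner_near_left (a point): Where to press the plate's near left corner (as the robot sees it): point on the top face, 46.5 mm above the table, right above that foot, at plate x -70, y +55 mm. If it is the springy corner it sinks about 3.5 mm under a push of about 5 N and comes back when let go; a solid corner sinks less than 1 mm. Axes as the plate's.
- corner_near_right (a point): Where to press the plate's near right corner (as the robot sees it): point on the top face, 46.5 mm above the table, right above that foot, at plate x -70, y -55 mm. If it is the springy corner it sinks about 3.5 mm under a push of about 5 N and comes back when let go; a solid corner sinks less than 1 mm. Axes as the plate's.
- corner_far_left (a point): Where to press the plate's far left corner (as the robot sees it): point on the top face, 46.5 mm above the table, right above that foot, at plate x +70, y +55 mm. If it is the springy corner it sinks about 3.5 mm under a push of about 5 N and comes back when let go; a solid corner sinks less than 1 mm. Axes as the plate's.
- corner_far_right (a point): Where to press the plate's far right corner (as the robot sees it): point on the top face, 46.5 mm above the table, right above that foot, at plate x +70, y -55 mm. If it is the springy corner it sinks about 3.5 mm under a push of about 5 N and comes back when let go; a solid corner sinks less than 1 mm. Axes as the plate's.
- tab_near_left (a point): Centre of the top of the pad (30 x 24 mm) at the end of the near left shim tab, a steel tongue sloping up and out from under the plate's left side. Its hinge is under corner_near_left, 10.5 mm above the table, axis along plate x. Tab up: pad 45 mm outward (plate +y) of the hinge, 50 mm above the table; flat: 60 mm outward, 12 mm above it, just over the 8 mm thick bed board.
- shim_near_left (a joint): Angle of the near left shim tab, rad: 0 = up (sloping 40 degrees), 0.70 = flat. Stiff hinge, stays where it is put; the pad takes about 4 to 6 N straight down. At the springy corner it goes fully flat and its toe then props the plate, which no longer rocks; at a solid corner it jams about half way and stays bent.
- tab_near_right (a point): Centre of the top of the pad (30 x 24 mm) at the end of the near right shim tab, a steel tongue sloping up and out from under the plate's right side. Its hinge is under corner_near_right, 10.5 mm above the table, axis along plate x. Tab up: pad 45 mm outward (plate -y) of the hinge, 50 mm above the table; flat: 60 mm outward, 12 mm above it, just over the 8 mm thick bed board.
- shim_near_right (a joint): Angle of the near right shim tab, rad: 0 = up (sloping 40 degrees), 0.70 = flat. Stiff hinge, stays where it is put; the pad takes about 4 to 6 N straight down. At the springy corner it goes fully flat and its toe then props the plate, which no longer rocks; at a solid corner it jams about half way and stays bent.
- tab_far_left (a point): Centre of the top of the pad (30 x 24 mm) at the end of the far left shim tab, a steel tongue sloping up and out from under the plate's left side. Its hinge is under corner_far_left, 10.5 mm above the table, axis along plate x. Tab up: pad 45 mm outward (plate +y) of the hinge, 50 mm above the table; flat: 60 mm outward, 12 mm above it, just over the 8 mm thick bed board.
- shim_far_left (a joint): Angle of the far left shim tab, rad: 0 = up (sloping 40 degrees), 0.70 = flat. Stiff hinge, stays where it is put; the pad takes about 4 to 6 N straight down. At the springy corner it goes fully flat and its toe then props the plate, which no longer rocks; at a solid corner it jams about half way and stays bent.
- tab_far_right (a point): Centre of the top of the pad (30 x 24 mm) at the end of the far right shim tab, a steel tongue sloping up and out from under the plate's right side. Its hinge is under corner_far_right, 10.5 mm above the table, axis along plate x. Tab up: pad 45 mm outward (plate -y) of the hinge, 50 mm above the table; flat: 60 mm outward, 12 mm above it, just over the 8 mm thick bed board.
- shim_far_right (a joint): Angle of the far right shim tab, rad: 0 = up (sloping 40 degrees), 0.70 = flat. Stiff hinge, stays where it is put; the pad takes about 4 to 6 N straight down. At the springy corner it goes fully flat and its toe then props the plate, which no longer rocks; at a solid corner it jams about half way and stays bent.
- bush: Bystander: steel drill bush, a ring 22 mm across and 22 mm high, standing on the bed board among the left tabs. Origin: centre of its underside.
- dowel: Bystander: beech dowel end, 18 mm across and 38 mm high, standing on the bed board among the right tabs. Origin: centre of its underside.
- offcut: Bystander: wooden offcut 90 x 50 x 24 mm lying left of the jig. Origin: centre of its underside.
- glue: Bystander: white glue bottle, 60 mm across, 150 mm high, left of the jig. Origin: centre of its underside.
- screwdriver: Bystander: screwdriver with a wooden handle lying right of the jig. Origin: under its middle.
- pot: Bystander: small white bowl, 84 mm across, 60 mm high, right of the jig. Origin: centre of its underside.
- square: Bystander: try square with a dark wooden stock 110 mm long and a 150 mm steel blade, lying left of the jig. Origin: under its stock.
Mind the look-alikes: they are no part of the job. Of the things like the plate, leave any that is blue or turquoise; of the rest the larger one is meant.

How it is judged (in metres and radians):
On the way, in this order (a step that is already met when the one before it is completed fails the run):
1. a corner of the plate is pressed and sinks by more than 2 mm under the fingers: the rocking corner is found (((height (world z) of corner_near_left below 0.0445 m and contact force between the fingers and plate above 1 N) or (height (world z) of corner_near_right below 0.0445 m and contact force between the fingers and plate above 1 N) or (height (world z) of corner_far_left below 0.0445 m and contact force between the fingers and plate above 1 N) or (height (world z) of corner_far_right below 0.0445 m and contact force between the fingers and plate above 1 N)) and value of joint each of shim_near_left, shim_near_right, shim_far_left, shim_far_right below 0.12 rad), for 0.05 s.
2. the plate is let go and stands level again, all tabs still up (contact force between the fingers and plate below 0.2 N and angle between plate's own z axis and vertical below 0.015 rad and value of joint each of shim_near_left, shim_near_right, shim_far_left, shim_far_right below 0.12 rad), for 0.05 s.
3. the rocking corner's shim tab is flat and the other three are up (((value of joint shim_near_left above 0.62 rad and value of joint each of shim_near_right, shim_far_left, shim_far_right below 0.12 rad) or (value of joint shim_near_right above 0.62 rad and value of joint each of shim_near_left, shim_far_left, shim_far_right below 0.12 rad) or (value of joint shim_far_left above 0.62 rad and value of joint each of shim_near_left, shim_near_right, shim_far_right below 0.12 rad) or (value of joint shim_far_right above 0.62 rad and value of joint each of shim_near_left, shim_near_right, shim_far_left below 0.12 rad))), for 0.1 s.
At the end, for the whole second after the job is handed in: The rocking corner's shim tab is flat (its joint above 0.62 rad of 0.70; a tab at a solid corner jams half way), the other three tabs are still up (below 0.12 rad), and the plate lies level (within 0.015 rad), at rest and within 10 mm of where it was (((value of joint shim_near_left above 0.62 rad and value of joint each of shim_near_right, shim_far_left, shim_far_right below 0.12 rad) or (value of joint shim_near_right above 0.62 rad and value of joint each of shim_near_left, shim_far_left, shim_far_right below 0.12 rad) or (value of joint shim_far_left above 0.62 rad and value of joint each of shim_near_left, shim_near_right, shim_far_right below 0.12 rad) or (value of joint shim_far_right above 0.62 rad and value of joint each of shim_near_left, shim_near_right, shim_far_left below 0.12 rad)) and angle between plate's own z axis and vertical below 0.015 rad and distance of plate from where it was at the start of the episode below 0.01 m and linear speed of plate below 0.01 m/s); the robot touches nothing.
It fails at once if the plate is lifted or shoved: more than 15 mm from its start (distance of plate from where it was at the start of the episode above 0.015 m).
It fails at once if a bystander is knocked, lifted or carried: more than 30 mm from its start (distance of any of bush, dowel, offcut, glue, screwdriver, pot, square from where it was at the start of the episode above 0.03 m).
It also fails if it takes over 54 s, if anything falls off the work surface, if the arm or the gripper's body presses on something with over 40 N, if the wrist force passes 120 N, or if a joint passes its speed limit or range.

## Working session

There is one attempt and no reset: what is moved stays moved. The work goes in short steps, each a Python script; the robot and the scene stay as the last script left them, time stands still between calls to the robot, and variables do not carry over. Pictures are saved under pics/ and viewed, at most 10 in all, crops included, and the job is handed in when it is done.

```bash
mkdir -p pics; python3 - <<'E'
from plant import arm, grab_frame, camera_model
import cv2, numpy as np
for n in ("top","side"):
    cv2.imwrite(f"pics/{n}0.png", grab_frame(n)[:,:,::-1]); m=camera_model(n); print(n,np.round(m["mtx"],1).tolist(),np.round(m["extrinsics"],3).tolist())
print(arm.get_state())
E
```

```text
top [[439.0, 0.0, 323.5], [0.0, 439.0, 234.6], [0.0, 0.0, 1.0]] [[-0.017, -1.0, 0.009, 28.625], [-0.984, 0.016, -0.175, 457.847], [0.175, -0.012, -0.985, 1243.9], [0.0, 0.0, 0.0, 1.0]]
side [[494.1, 0.0, 318.1], [0.0, 494.1, 245.4], [0.0, 0.0, 1.0]] [[0.983, -0.182, 0.004, -439.243], [-0.118, -0.65, -0.751, 115.34], [0.139, 0.738, -0.66, 1246.69], [0.0, 0.0, 0.0, 1.0]]
{'t': 0.1, 'joint_pos': array([-7.85690734e+01,  2.18370851e+01,  7.43776197e+01,  7.54493441e-04,
        8.38570983e+01, -1.23350429e+01]), 'dq': array([ 0.03349185, -0.03874519, -0.09283122,  0.1040513 ,  0.04709548,
       -0.01391425]), 'effort': array([ 3.41288200e-03, -4.38652861e+01, -2.24912328e+01,  7.14837969e-02,
        3.42379615e-02, -8.36404593e-05]), 'ee_pos': array([ 221.60643721, -503.09818599,  221.5163704 ]), 'tool_rot': array([-1.79930015e+02, -1.60719016e-02,  2.37658785e+01]), 'force': array([-0.07100709,  0.02484957,  0.06684118]), 'torque': array([ 0.01085576, -0.0006044 ,  0.01994923]), 'finger_force': 0.0, 'width': 88.33951997158188}
```

View pics/top0.png

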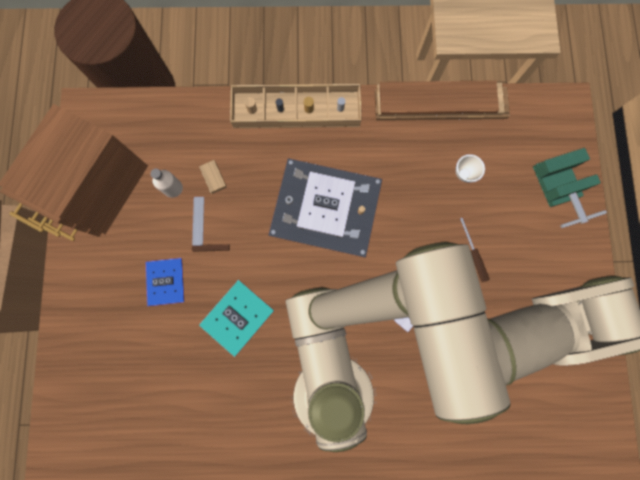

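View pics/side0.png

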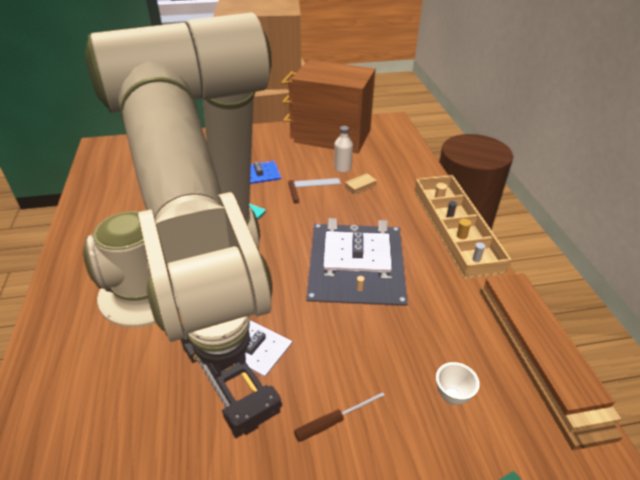

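The top view shows the white plate on the dark bed board at about (325,204). The blue plate (165,282), the turquoise plate (236,318) and a smaller white one under the arm at (400,320) are look-alikes. The side view confirms this: tabs at (332,224), (382,226), (330,270) and (386,273), with the plate centre near (357,252).

```bash
cat > h.py <<'E'
from plant import arm, grab_frame, camera_model
import cv2, numpy as np
from scipy.spatial.transform import Rotation as Ro
def cam(name, st=None):
    m=camera_model(name); K=np.array(m["mtx"])
    if name=="wrist":
        T=np.eye(4); T[:3,:3]=Ro.from_euler("xyz",st["tool_rot"],degrees=True).as_matrix(); T[:3,3]=st["ee_pos"]
        T=T@np.array(m["hand_eye"])
    else: T=np.linalg.inv(np.array(m["extrinsics"]))
    return K,T
def ray(uv,z,K,T):
    uv=np.atleast_2d(uv).astype(float)
    d=(T[:3,:3]@np.linalg.inv(K)@np.c_[uv,np.ones(len(uv))].T).T
    return T[:3,3]+d*((z-T[2,3])/d[:,2])[:,None]
def plate(img,K,T,seed,z=46.5):
    hsv=cv2.cvtColor(img,cv2.COLOR_RGB2HSV)
    m=cv2.inRange(hsv,(0,0,150),(179,60,255))
    m=cv2.morphologyEx(m,cv2.MORPH_OPEN,np.ones((9,9)))
    cs,_=cv2.findContours(m,cv2.RETR_EXTERNAL,cv2.CHAIN_APPROX_NONE)
    c=max((c for c in cs if cv2.pointPolygonTest(cv2.convexHull(c),seed,False)>=0),key=cv2.contourArea)
    P=ray(c[:,0,:],z,K,T)[:,:2].astype(np.float32)
    r=cv2.minAreaRect(P); (w,h),a=r[1],r[2]
    if w<h: a+=90
    a=(a+90)%180-90
    return np.array(r[0]),(w,h),a
E
python3 - <<'E'
from h import *
img=grab_frame("top"); K,T=cam("top")
c,s,a=plate(img,K,T,(325,185)); print(c,s,a)
arm.clamp()
for dy in (90,-90):
    q=arm.inverse_kinematics([c[0]-60,c[1],330],[180,0,a+dy]); print(dy,q)
print(camera_model("wrist"))
print(arm.get_state()["t"])
E
```

```text
[550.34863281  11.96696472] (142.17530822753906, 172.27455139160156) -13.865791320800781
90 [-1.24621976e+01  1.23876836e+01  7.03647844e+01 -2.54444375e-14
  9.72475320e+01  1.40359375e+00]
-90 None
{'mtx': array([[419.46518826,   0.        , 323.40194817],
       [  0.        , 419.46518826, 240.35572672],
       [  0.        ,   0.        ,   1.        ]]), 'hand_eye': array([[-5.89817474e-04, -9.50906935e-01, -3.09476419e-01,
         8.10226940e+01],
       [ 9.99999798e-01, -4.86959289e-04, -4.09609204e-04,
        -1.17516457e-01],
       [ 2.38797816e-04, -3.09476598e-01,  9.50907029e-01,
        -1.62638791e+02],
       [ 0.00000000e+00,  0.00000000e+00,  0.00000000e+00,
         1.00000000e+00]])}
1.45
```

```bash
python3 - <<'E'
from h import *
c=np.array([550.3,12.]); a=-13.87; yd=np.array([-np.sin(np.radians(a)),np.cos(np.radians(a))])
p=c+28*yd
arm.movep([p[0],p[1],220],[180,0,a+90])
st=arm.get_state(); img=grab_frame("wrist"); K,T=cam("wrist",st)
cv2.imwrite("pics/w1.png",img[:,:,::-1])
u=K@(np.linalg.inv(T)@np.array([*(c+0*yd),46.5,1]))[:3]; u=u[:2]/u[2]; print(u)
print(plate(img,K,T,(float(u[0]),float(u[1]))),st["t"],st["ee_pos"],st["width"])
E
```

```text
[322.78451304 238.99929935]
(array([ 5.47977661e+02, -3.71841431e-01]), (167.25929260253906, 169.1679229736328), -13.758209228515625) 3.725 [557.10008714  38.39792876 219.96724676] 0.3499423231344901
```

View pics/w1.png

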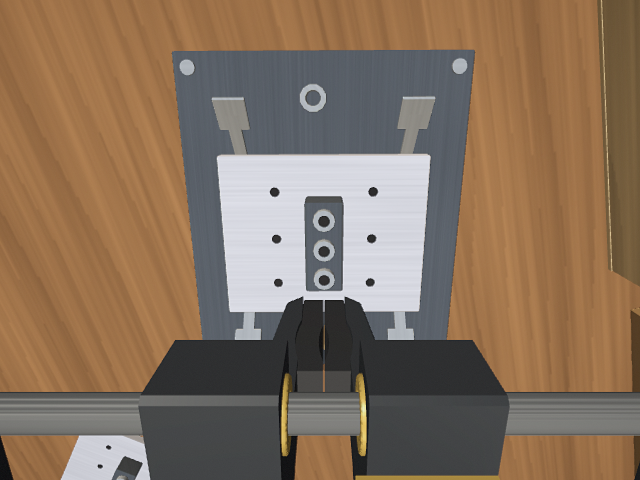

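The wrist view (image up = plate left, image right = plate far) shows the plate's top corners at (218,155), (430,155), (420,311) and (230,311). The tabs are up and the bush sits at (313,98) between the left tabs. Next I'll take the plate pose from those corners and press each corner in turn.

```bash
python3 - <<'E'
from h import *
st=arm.get_state(); K,T=cam("wrist",st)
P=ray([(218,155),(430,155),(420,311),(230,311)],46.5,K,T)[:,:2]  # NL FL FR NR
c=P.mean(0); x=(P[1]+P[2]-P[0]-P[3]); a=np.degrees(np.arctan2(x[1],x[0]))
print(np.round(P,1).tolist(),c,a,[np.linalg.norm(P[i]-P[i-1]) for i in range(4)])
np.save("pose.npy",[*c,a])
R=Ro.from_euler("z",a,degrees=True).as_matrix()[:2,:2]; rot=[180,0,a+90]
for n,l in dict(NL=(-70,55),FL=(70,55),FR=(70,-55),NR=(-70,-55)).items():
    p=c+R@np.array(l)
    if n=="NL": arm.movep([*p,90],rot)
    else: arm.move_l([*p,85],rot,feed=150)
    arm.move_l([*p,70],feed=80)
    f0=arm.get_state()["force"][2]
    h1=arm.move_l([*p,62],feed=15,contact_N=1.5); s1=arm.get_state()
    h2=arm.move_l([*p,s1["ee_pos"][2]-3.3],feed=10,contact_N=7); s2=arm.get_state()
    print(n,h1,h2,"z1 %.2f z2 %.2f F1 %.1f F2 %.1f t %.1f"%(s1["ee_pos"][2],s2["ee_pos"][2],s1["force"][2]-f0,s2["force"][2]-f0,s2["t"]))
    arm.sleep(.1)
    if not h2: print(arm.get_state()["force"]-0,arm.get_state()["ee_pos"])
    arm.move_l([*p,85],feed=80)
    if not h2: print("springy",n); break
E
```

```text
[[486.8, 99.7], [649.4, 59.2], [618.1, -74.4], [453.7, -33.4]] [551.99717657  12.75337572] -13.983696914595187 [np.float64(137.17151815055246), np.float64(167.54265923026938), np.float64(137.21052239860205), np.float64(169.399343905234)]
NL False False z1 62.00 z2 58.66 F1 0.0 F2 -0.0 t 6.0
[-1.06273934  0.84378117  0.50538849] [497.38480745  83.02497555  58.71364326]
springy NL
```

```bash
python3 - <<'E'
from h import *
print(arm.nose_length, arm.get_state()["width"])
c=np.load("pose.npy"); a=c[2]; c=c[:2]
R=Ro.from_euler("z",a,degrees=True).as_matrix()[:2,:2]
p=c+R@np.array((-70,55))
arm.move_l([*p,62],feed=80); f0=arm.get_state()["force"]
h=arm.move_l([*p,50],feed=12,contact_N=1.5); s=arm.get_state(); print(h,s["ee_pos"],s["force"]-f0)
cv2.imwrite("pics/w2.png",grab_frame("wrist")[:,:,::-1]); cv2.imwrite("pics/s2.png",cv2.resize(grab_frame("side")[170:330,240:440],(800,640))[:600,:,::-1])
print(arm.get_state()["force"]-f0)
E
```

```text
19.0 0.5648375579979664
False [497.40129797  83.01168869  50.0582442 ] [-0.94778993 -0.7389984  -0.7783677 ]
[ 0.00190783  0.42650695 -0.37290954]
```

View pics/w2.png

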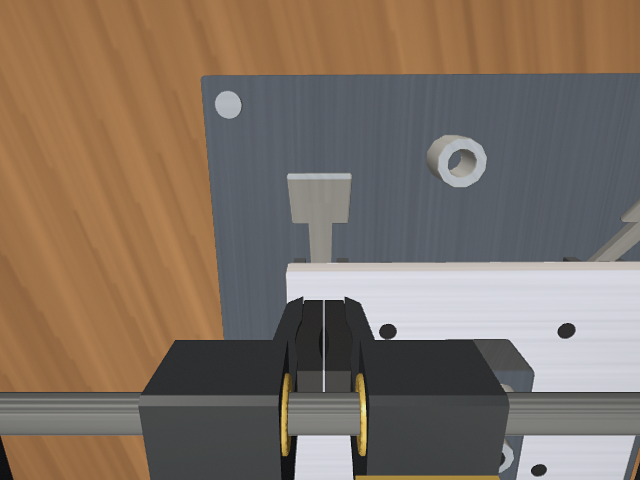

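View pics/s2.png

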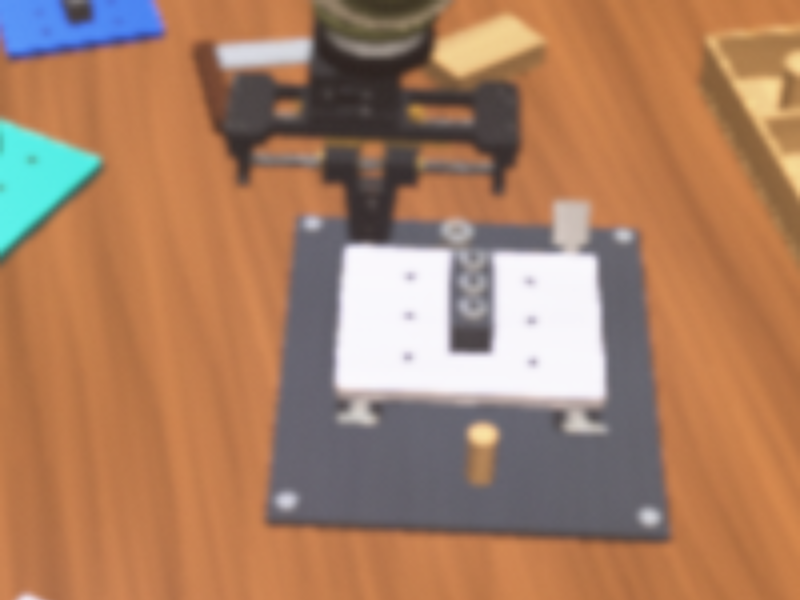

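The wrist view puts the fingertip at about (323,300), over the plate near its left edge at row 265. The side crop puts the tip at (370,241), against the plate's left edge. There's still no contact, so I'll compare these pixels with where the tip should project.

```bash
python3 - <<'E'
from h import *
st=arm.get_state(); print(st["ee_pos"],st["tool_rot"])
K,T=cam("side"); Kw,Tw=cam("wrist",st)
def pr(K,T,p):
    u=K@(np.linalg.inv(T)@np.array([*p,1]))[:3]; return np.round(u[:2]/u[2],1)
for z in (31,40,46.5,55,65,75): print(z,pr(K,T,(497.4,83,z)),pr(Kw,Tw,(497.4,83,z)))
c=np.load("pose.npy");R=Ro.from_euler("z",c[2],degrees=True).as_matrix()[:2,:2]
for l in ((-85,69),(85,69),(85,-69),(-85,-69),(-70,55)): 
    q=[*(c[:2]+R@np.array(l)),46.5]; print(l,pr(K,T,q),(pr(K,T,q)-[240,170])*4,pr(Kw,Tw,q))
E
```

```text
[497.39695801  83.03872646  50.07417484] [ 1.79990025e+02 -7.04343795e-04  7.60168164e+01]
31 [330.8 238. ] [322.9 284.4]
40 [330.9 235.5] [322.9 292.6]
46.5 [330.9 233.6] [322.9 299. ]
55 [331.  231.2] [322.9 308. ]
65 [331.1 228.4] [322.9 319.7]
75 [331.1 225.5] [322.8 332.8]
(-85, 69) [325.7 230.1] [342.8 240.4] [287.6 269.1]
(85, 69) [387.8 232.7] [591.2 250.8] [686.3 268.8]
(85, -69) [390.3 267.7] [601.2 390.8] [616.5 511.8]
(-85, -69) [323.  264.7] [332.  378.8] [294.6 512.1]
(-70, 55) [330.9 233.6] [363.6 254.4] [322.8 298.9]
```

```bash
python3 - <<'E'
from h import *
s=arm.get_state(); p=s["ee_pos"][:2]; f0=s["force"]
h=arm.move_l([*p,38],feed=8,contact_N=2); s=arm.get_state(); print(h,s["ee_pos"],s["force"]-f0,s["t"])
cv2.imwrite("pics/s3.png",cv2.resize(grab_frame("side")[190:290,260:400],(784,560),interpolation=cv2.INTER_CUBIC)[:,:,::-1])
E
```

```text
False [497.41000466  83.03714754  38.04878104] [-0.36503632 -0.20719182 -0.90227403] 9.9
```

View pics/s3.png

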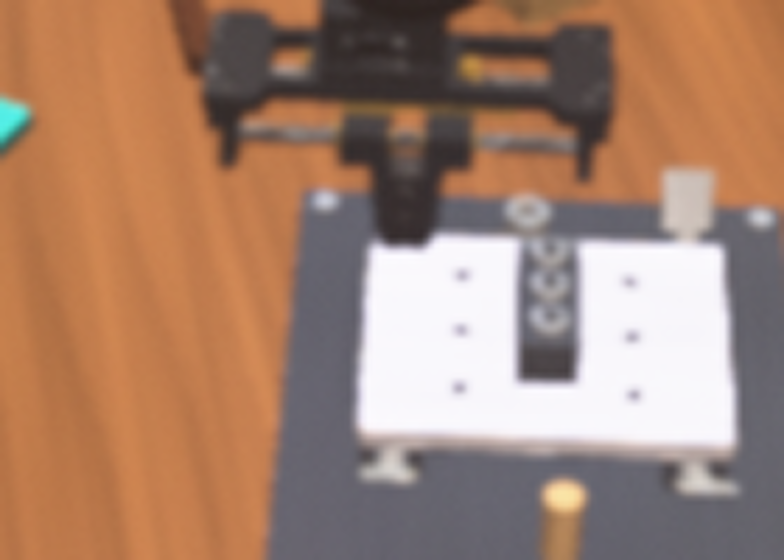

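The tip at crop (403,245) now sits in front of the plate's left edge and almost on its face, with the gripper body about 60 mm above it. The closed tips are shorter than assumed, so I'll keep descending slowly under contact.

```bash
python3 - <<'E'
from h import *
s=arm.get_state(); p=s["ee_pos"][:2]; f0=s["force"]
h=arm.move_l([*p,28],feed=8,contact_N=2); s=arm.get_state(); print(h,s["ee_pos"],s["force"]-f0,s["t"])
if h:
    z1=s["ee_pos"][2]
    h=arm.move_l([*p,z1-3.3],feed=10,contact_N=8); s=arm.get_state(); print(h,s["ee_pos"],s["force"]-f0,s["t"])
    arm.sleep(.1); s=arm.get_state(); print(s["ee_pos"],s["force"]-f0,s["t"])
    arm.move_l([*p,z1+8],feed=80)
E
```

```text
True [497.38760347  83.02143169  30.22651726] [ 0.91272191 -0.71398056  4.66977029] 10.8667
True [497.37832799  83.05942083  30.2037168 ] [ 0.68896002 -0.94308166  5.49399714] 11.075
[497.38775381  83.04690166  30.20341848] [ 0.50237237 -0.38390973  5.50805308] 11.175
```

Contact came at TCP z = 30.2, so the closed tips sit about 16 mm behind the TCP. That agrees with the wrist view. I'll use that offset and step down in small moves, logging force, to measure compliance.

```bash
cat >> h.py <<'E'
def press(p,zs,zmin,fmax=9,step=.5):
    arm.move_l([*p,zs],feed=60); arm.sleep(.1); f0=arm.get_state()["force"][2]; z=zs; L=[]
    while z>zmin:
        z-=step; arm.move_l([*p,z],feed=15); s=arm.get_state(); L.append((round(s["ee_pos"][2],2),round(s["force"][2]-f0,1)))
        if L[-1][1]>fmax: break
    print(L,round(s["t"],2)); return L
E
python3 - <<'E'
from h import *
c=np.load("pose.npy");R=Ro.from_euler("z",c[2],degrees=True).as_matrix()[:2,:2]
for n,l in dict(NL=(-70,55),FL=(70,55)).items():
    p=c[:2]+R@np.array(l)
    arm.move_l([*p,45],feed=150)
    print(n); L=press(p,34 if n=="NL" else 33,27.2)
    arm.move_l([*p,45],feed=100)
E
```

```text
NL
[(np.float64(33.56), np.float64(0.4)), (np.float64(33.02), np.float64(-0.1)), (np.float64(32.48), np.float64(0.5)), (np.float64(31.94), np.float64(0.3)), (np.float64(31.46), np.float64(0.3)), (np.float64(30.96), np.float64(0.9)), (np.float64(30.46), np.float64(0.2)), (np.float64(30.23), np.float64(4.3)), (np.float64(30.21), np.float64(10.7))] 14.37
FL
[(np.float64(32.61), np.float64(-0.3)), (np.float64(32.0), np.float64(0.0)), (np.float64(31.46), np.float64(0.4)), (np.float64(30.97), np.float64(-0.9)), (np.float64(30.45), np.float64(-0.1)), (np.float64(30.27), np.float64(3.0)), (np.float64(30.22), np.float64(7.0)), (np.float64(30.19), np.float64(9.8))] 18.21
```

```bash
python3 - <<'E'
from h import *
c=np.load("pose.npy");R=Ro.from_euler("z",c[2],degrees=True).as_matrix()[:2,:2]
for n,l in dict(FR=(70,-55),NR=(-70,-55)).items():
    p=c[:2]+R@np.array(l)
    arm.move_l([*p,45],feed=180)
    print(n); L=press(p,31,26.7)
    arm.sleep(.1); arm.move_l([*p,45],feed=100)
    if L[-1][0]<28.3: print("springy",n); break
arm.sleep(.2); cv2.imwrite("pics/w4.png",grab_frame("wrist")[:,:,::-1]); print(arm.get_state()["t"])
E
```

```text
FR
[(np.float64(30.53), np.float64(-1.2)), (np.float64(30.13), np.float64(-0.2)), (np.float64(29.65), np.float64(0.6)), (np.float64(29.09), np.float64(0.6)), (np.float64(28.59), np.float64(1.8)), (np.float64(28.07), np.float64(2.6)), (np.float64(27.53), np.float64(1.1)), (np.float64(27.03), np.float64(0.9)), (np.float64(26.77), np.float64(4.2))] 22.01
springy FR
22.6917
```

View pics/w4.png

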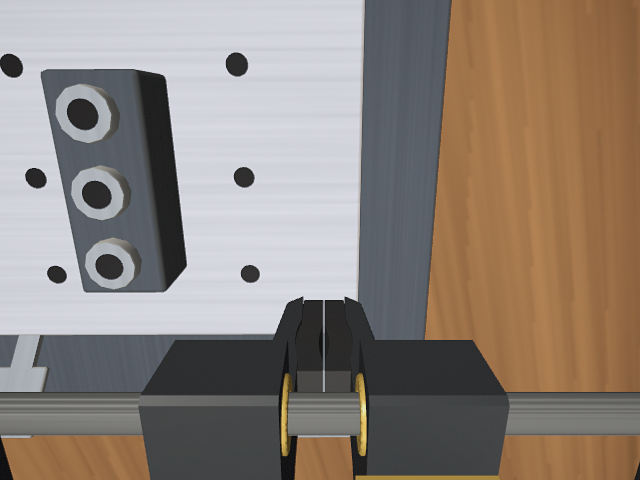

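FR (far right) is the springy corner: it sank about 3.5 mm at about 4 N, while NL and FL were solid. The view shows the plate undisturbed, with the fingers at (323,300) over that corner. I'll press the far-right tab along its arc, with the gripper yawed 30° so its body clears the dowel.

```bash
python3 - <<'E'
from h import *
c=np.load("pose.npy");a=c[2];R=Ro.from_euler("z",a,degrees=True).as_matrix()[:2,:2]
K,T=cam("top"); d=ray([(362,209)],42,K,T)[0,:2]; print("dowel local",R.T@(d-c[:2]))
W=lambda x,y,z:[*(c[:2]+R@np.array([x,y])),z]
rot=[180,0,a+120]; o=-16.25
arm.move_l(W(70,-80,60),rot,feed=150)
arm.move_l(W(72,-100,55),feed=100); f0=arm.get_state()["force"]
r=59.85
for th in np.radians([42,36,30,24,18,12,6,2]):
    arm.move_l(W(72,-55-r*np.cos(th),10.5+r*np.sin(th)+o),feed=45)
    s=arm.get_state(); print(round(np.degrees(th)),s["ee_pos"][2].round(1),(s["force"]-f0).round(1))
print(s["t"])
E
```

```text
dowel local [   7.42819014 -108.22917544]
42 34.1 [ 0.7 -0.3 -1.1]
36 29.2 [-0.1  0.5  0.7]
30 23.9 [ 0.4 -0.5  0.1]
24 18.3 [ 1.  -1.7 -0.2]
18 12.4 [-0.4 -1.1  0.3]
12 6.4 [ 0.5 -0.6 -0.5]
6 0.1 [ 1.1 -0.  -0.5]
2 -4.0 [ 0.7 -0.3 -0. ]
26.3333
```

```bash
python3 - <<'E'
from h import *
s=cv2.resize(grab_frame("side")[190:310,290:450],(800,600),interpolation=cv2.INTER_CUBIC)
w=cv2.resize(grab_frame("wrist"),(400,300)); s=cv2.resize(s,(800,600))[:,:,:]
s=np.vstack([np.hstack([cv2.resize(s[100:400],(800,300)) [:, :400]*0+w, cv2.resize(grab_frame("top")[140:290,240:440],(400,300))]),cv2.resize(grab_frame("side")[200:290,300:450],(800,480),interpolation=cv2.INTER_CUBIC)[60:360]])
cv2.imwrite("pics/c5.png",s[:,:,::-1]); print(arm.get_state()["ee_pos"])
E
```

```text
[ 594.04665493 -116.02897657   -3.71198022]
```

View pics/c5.png

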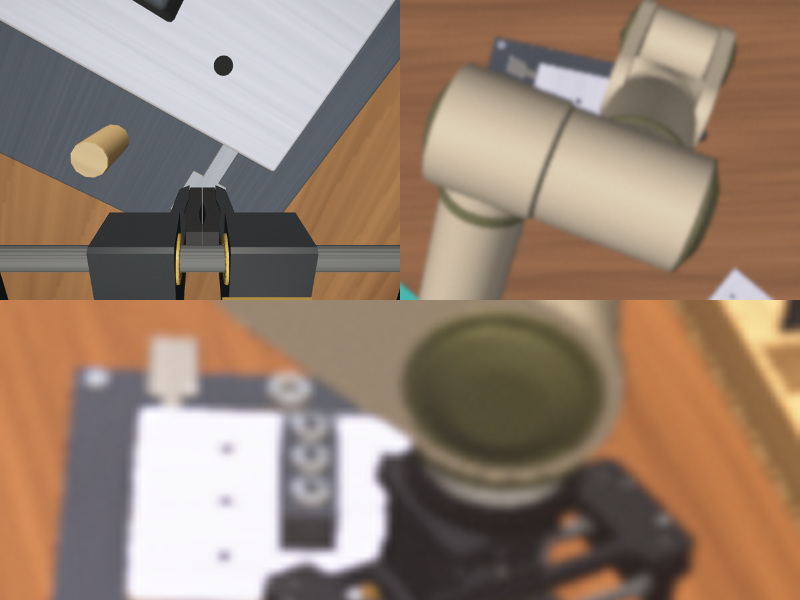

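The wrist panel (top left, half scale) shows the fingers over the far-right tab, with the pad edge peeking out at about (195,180) and the tongue at (225,155). The dowel at (95,155) is untouched. No force was felt, so I'll check the tab's state by projection.

```bash
python3 - <<'E'
from h import *
st=arm.get_state(); K,T=cam("wrist",st); c=np.load("pose.npy");R=Ro.from_euler("z",c[2],degrees=True).as_matrix()[:2,:2]
def pr(x,y,z):
    u=K@(np.linalg.inv(T)@np.array([*(c[:2]+R@np.array([x,y])),z,1]))[:3]; return (u[:2]/u[2]).round()
print("plate corner",pr(85,-69,46.5),"(seen 546,340)")
for n,y0,z0 in (("up",-100,50),("flat",-115,12),("half",-110,32)):
    print(n,[pr(x,y0,z0) for x in (55,70,85)],"inner",[pr(x,-55+(y0+55)*.8,10.5+(z0-10.5)*.8) for x in (55,70,85)])
img=grab_frame("wrist"); print(st["t"])
cv2.imwrite("pics/c6.png",cv2.resize(img[200:440,220:540],(800,600),interpolation=cv2.INTER_CUBIC)[:,:,::-1])
E
```

```text
plate corner [440. 277.] (seen 546,340)
up [array([297., 319.]), array([341., 342.]), array([384., 363.])] inner [array([313., 283.]), array([355., 306.]), array([396., 327.])]
flat [array([284., 301.]), array([318., 318.]), array([351., 335.])] inner [array([299., 276.]), array([333., 294.]), array([366., 311.])]
half [array([286., 316.]), array([324., 335.]), array([362., 354.])] inner [array([302., 285.]), array([340., 305.]), array([377., 324.])]
26.5333
```

View pics/c6.png

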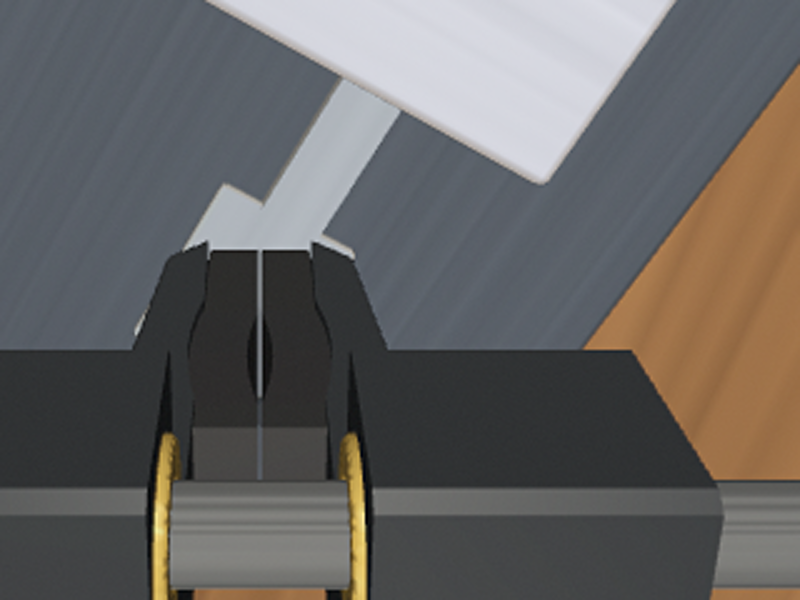

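The plate corner at crop (543,184) matches its projection. The pad's inner edge runs from crop (225,184) to (353,255), 58 px long, which suits a 24 mm pad at the flat depth. I'll check the tab angle from those two corners, then press a bit further under contact.

```bash
python3 - <<'E'
from h import *
st=arm.get_state(); K,T=cam("wrist",st); c=np.load("pose.npy");R=Ro.from_euler("z",c[2],degrees=True).as_matrix()[:2,:2]
def pr(x,y,z):
    u=K@(np.linalg.inv(T)@np.array([*(c[:2]+R@np.array([x,y])),z,1]))[:3]; return (u[:2]/u[2]).round(1)
print("seen",(310,273.6),(361,302))
for q in (0,.35,.5,.6,.7):
    t=np.radians(41.3)-q; s=np.radians(40.1)-q  # pad centre and slope
    y=-55-59.85*np.cos(t)+15*np.cos(s); z=10.5+59.85*np.sin(t)-15*np.sin(s)
    print(q,pr(58,y,z),pr(82,y,z))
p=st["ee_pos"]; f0=st["force"]
h=arm.move_l([p[0],p[1],-9],feed=10,contact_N=10); s=arm.get_state(); print(h,s["ee_pos"],s["force"]-f0,s["t"])
E
```

```text
seen (310, 273.6) (361, 302)
0 [325.6 278.8] [391.5 313.8]
0.35 [313.4 282.5] [372.9 313.9]
0.5 [311.  279.7] [368.  309.8]
0.6 [310.3 276.7] [365.7 306. ]
0.7 [310.2 272.8] [364.1 301.4]
True [ 594.24220779 -116.07873411   -4.30422224] [-1.50002511 -0.61479622  6.80088209] 26.875
```

The tab is flat: q is about 0.69, with a hard stop at tip height 12 mm. Now retract and verify.

```bash
python3 - <<'E'
from h import *
p=arm.get_state()["ee_pos"]
arm.move_l([p[0],p[1],60],feed=80)
arm.move_l([p[0]-30,p[1]-10,230],feed=150); arm.sleep(.3)
cv2.imwrite("pics/w7.png",grab_frame("wrist")[:,:,::-1]); st=arm.get_state(); print(st["t"],st["ee_pos"])
K,T=cam("wrist",st); c=np.load("pose.npy");R=Ro.from_euler("z",c[2],degrees=True).as_matrix()[:2,:2]
for l in ((-85,69),(85,69),(85,-69),(-85,-69)):
    u=K@(np.linalg.inv(T)@np.array([*(c[:2]+R@np.array(l)),46.5,1]))[:3]; print((u[:2]/u[2]).round())
E
```

```text
29.4833 [ 564.23172911 -126.04006329  229.75404557]
[ 304. -145.]
[507.  -2.]
[403. 163.]
[215.  50.]
```

View pics/w7.png

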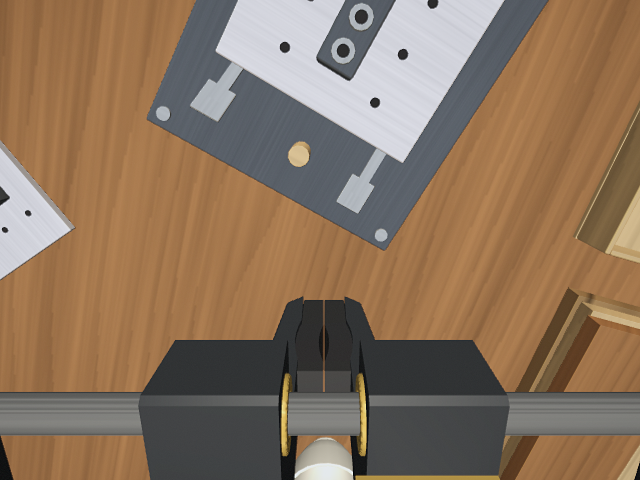

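The far-right tab at (356,194) lies flat and the near-right tab at (214,98) is still up. The dowel at (299,154) is standing, and the plate corners at (403,163) and (217,50) match their earlier pose. The arm is clear, so I'll hand in.

```bash
python3 -c "
from plant import arm
print(arm.job_done())"
```

```text
the job is handed in; nothing more can be done
None
```

The far-right corner was the springy one, and I pressed its shim tab fully flat; the near-right tab showed up in the last picture and the left ones weren't pressed, the plate hadn't visibly moved, the arm was clear, and I handed the job in at about 30 s (no verdict came back).

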